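# Lock a wireless pressure sensor into a quick coupler

## Robot

A 6-joint arm with a two-finger parallel gripper is mounted at the origin on the work surface. World frame = base frame: x ahead of the robot, y to its left, z up, the work surface at z = 0. Lengths are in mm, angles in rad, forces in N, time in s.
With the tool pointing down it reaches from about 350 to 775 mm from the base axis. Payload 7.3 kg.
Tool frame: the origin (TCP) lies between the finger pads; the fingertips stand 14 mm ahead of it and the grasp point (between the pads) lies 5 mm behind it; z points along the fingers, y is the line along which they close (so a half turn about z gives the same grasp; the last joint's range is limited). The gripper opens to 92 mm and grips with 3 to 60 N. Pads are 19 mm wide; open, the fingers measure 130 mm over their backs; the gripper's body (75 mm by 190 mm) begins 47 mm behind the grasp point.
Start: joints at [-1.265, 0.342, 1.524, -0, 1.275, -0.146], TCP at [229.231, -472.331, 240.741] pointing down, gripper open.
Joint ranges: [-2.53, 2.53], [-0.77, 2.02], [0.04, 2.7], [-1, 4.14], [0.28, 2.66], [-3.11, 3.11]. Speed limits (rad/s): [2.57, 2.57, 3.14, 3.14, 3.14, 3.14].

## Interface

Orientations are given as [roll, pitch, yaw] about the fixed x, y, z axes, in that order (R = Rz(yaw) Ry(pitch) Rx(roll)).
In Python, from plant import get_obs, cams, close_job gives the robot as it stands. The module is installed in compiled form; this text tells all that it offers.
- The arm moves only by the shell command python3 -m creep 'ROWS'. ROWS is JSON, a list of rows, each an object of numbers: "hand": the opening, from 0 (shut) to 1 (fully open); "tx", "ty", "tz": the shift along the tool's x, y, z in m; "spin": the turn about the tool's z in degrees. In form: [{"hand": .., "tx": .., "ty": .., "tz": .., "spin": ..}, ...]. A call has 1 to 5 rows; each row shifts and turns the commanded pose from where the row before left it, along the tool's axes as they then stand; what a row does not reach is not made up. A row lasts 1/8 s, in which the tool goes at most 62.5 mm and 10.7 degrees, less where a joint would pass 70% of its speed; a pose out of reach is approached as far as the arm can. A call is refused whole if a number of a shift passes 0.0625 or a number of a turn 10.7, either way. A call with a gripper value outside its range is refused whole. The fingers move at their own pace and stop on an object; the grip force is fixed at half the most. Time passes only in rows, so rows that do not move let the fingers close. It gives the time, the measured TCP pose, the force, the opening and the grip force at its end, in the units of the state.
- get_obs(): the state, without advancing time (a new reading comes with each control period).
- cams.capture(name): name is "scene" or "top" or "wrist"; returns a dict with "color" (384x512x3 uint8, red, green, blue), "K" (3x3 intrinsics, pixels), "R" (3x3) and "t" (3): a world point X has camera coordinates R X + t. Camera axes: x right, y down, z forward; pixel columns grow to the right and rows downward; lengths in mm; the calibration is good to about 2 mm. A picture is of the moment at which its call begins. There is no depth.
- close_job(): hands the job in; it is judged then, once.
The state is a dict: "time": time; "joint_positions": joint angles; "dq": joint speeds; "tau": joint torques, N m; "tool_pos": TCP position; "tcp_rot": TCP orientation; "contact_force": force on the tool from outside, world axes, zero at the start; "moment": the same for the moment, N m; "grip_width": finger opening in mm; "finger_force": force on a finger pad.
Only numpy, scipy, OpenCV 4.12 (cv2) and the standard library are available. Lean on these libraries where they do the work, as an engineer would, in place of code of your own. Each camera call takes 0.05 s, during which the arm holds its last target. There are 200 camera calls.

## Task

Fit the blue-capped pressure sensor to the red-sleeved quick coupler on the aluminium test block: stand its nose upright in the coupler's mouth, where it stops on the catch, and let go of it. Then grip the red sleeve, pull it straight down until the sensor drops fully home, and let the sleeve spring all the way back up so that it locks. Leave the yellow-capped sensor standing in its rack.

Things in the scene. Friction and masses are not known exactly. Their poses are not given: they have to be found in the camera images.
- blue_plug: Pressure sensor with a BLUE cap, the one to fit; nose down in one of two holes, 90 mm apart, of a black rack 50 mm high. Round, 86 mm tall, about 220 g: cap 34 mm in diameter, 52 to 86 mm above the nose tip (grip it at 69); below it a 22 mm steel nose with a chamfered tip and a groove 11 to 20 mm above the tip. Origin: centre of the tip; z axis up through the cap.
- yellow_plug: The same sensor with a YELLOW cap, in the rack's other hole; leave it alone. Same shape and origin as the blue one.
- mouth (a point): Centre of the steel coupler's rim, 103 mm above the bench, z up, bore vertical. A funnel 43 mm wide at the rim narrows to a 25 mm bore 8 mm down. Sleeve up: pawls hold the nose tip 29.5 mm below the rim, where it stands by itself, cap top 57 mm above the rim; pushing does not help. Sleeve down 10 mm or more: it falls by its weight to 48 mm, and the pawls lock its groove as the sleeve returns.
- sleeve (a joint): Red knurled ring, 60 mm outside diameter, round the coupler, on the mouth's axis; 4 to 36 mm below the rim when up. Slides straight down: 0 = up, 0.014 (m) = fully down on its stop. A spring lifts it, about 5 N at 0, 10 N at 0.014. Grip it across its diameter from above, a finger on each side of the sensor, tips about 27 mm below the rim. The aluminium block (110 x 110 mm) is 53 mm below the rim.
There are look-alikes about, which are no part of the job. Leave any pink look-alike of the blue_plug alone.

How it is judged (in metres and radians):
On the way, in this order (a step that is already met when the one before it is completed fails the run):
1. the blue sensor stands upright by itself in the coupler's mouth, on the catch (horizontal distance between blue_plug and mouth below 0.01 m and z of blue_plug in the frame of mouth between -0.038 and -0.02 m and angle between blue_plug's own z axis and vertical below 0.25 rad and contact force between the fingers and blue_plug below 0.5 N), for 0.2 s.
2. the sleeve is pulled down and the sensor has dropped (value of joint sleeve above 0.006 m and z of blue_plug in the frame of mouth below -0.042 m and horizontal distance between blue_plug and mouth below 0.01 m), for 0.05 s.
At the end, for the whole second after the job is handed in: The blue sensor is seated in the coupler: upright within 10 degrees, its nose tip at least 44 mm below the rim and within 10 mm of the bore's axis, at rest; the sleeve is back up to within 3 mm of its stop; the yellow sensor stands in its rack within 20 mm of where it was (horizontal distance between blue_plug and mouth below 0.01 m and z of blue_plug in the frame of mouth below -0.044 m and angle between blue_plug's own z axis and vertical below 0.18 rad and value of joint sleeve below 0.003 m and linear speed of blue_plug below 0.02 m/s and distance of yellow_plug from where it was at the start of the episode below 0.02 m and angle between yellow_plug's own z axis and vertical below 0.2 rad); the robot touches nothing.
It fails at once if the yellow sensor is lifted from its rack (height (world z) of yellow_plug above 0.03 m).
It also fails if it takes over 48 s, if anything falls off the work surface, if the arm or the gripper's body presses on something with over 40 N, if the wrist force passes 120 N, or if a joint passes its speed limit or range.

## Working session

There is one attempt and no reset: what is moved stays moved. The work goes in short steps, Python scripts to look and compute and a shell command to move; the robot and the scene stay as the last step left them, time stands still between calls to the robot, and variables do not carry over. Pictures are saved under pics/ and viewed, at most 10 in all, crops included, and the job is handed in when it is done.

```bash
mkdir -p pics; python3 - <<'E'
from plant import get_obs,cams
import cv2,numpy as np
ims=[]
for n in ["scene","top"]:
    c=cams.capture(n); np.savez(f"{n}.npz",**c)
    print(n,c["K"].tolist(),np.round(-c["R"].T@c["t"]),np.round(c["R"],2).tolist())
    cv2.imwrite(f"pics/{n}0.png",c["color"][...,::-1])
o=get_obs(); print(o)
E
```

```text
scene [[398.2872731068397, 0.0, 258.7989365686075], [0.0, 398.2872731068397, 183.06102881371783], [0.0, 0.0, 1.0]] [981. 615. 675.] [[-0.78, 0.62, -0.02], [0.41, 0.49, -0.77], [-0.47, -0.61, -0.64]]
top [[392.51332458136216, 0.0, 250.19234979453526], [0.0, 392.51332458136216, 197.11058228634369], [0.0, 0.0, 1.0]] [429.  44. 858.] [[-0.0, -1.0, 0.01], [-0.99, -0.0, -0.15], [0.15, -0.01, -0.99]]
{'time': 0.1, 'joint_positions': array([-1.26501128e+00,  3.42652602e-01,  1.52490511e+00, -1.75101677e-05,
        1.27540483e+00, -1.46020531e-01]), 'dq': array([ 1.65770882e-04, -1.29027017e-03, -2.52428943e-03,  5.49067930e-05,
        5.64550649e-04,  4.90355575e-04]), 'tau': array([ 1.42782916e-03, -4.32006097e+01, -2.44694316e+01,  7.19179655e-02,
        5.26248990e-02, -6.75071715e-05]), 'tool_pos': array([ 229.11261903, -471.99206575,  240.12039866]), 'tcp_rot': array([-3.14023491e+00, -1.82754446e-04,  4.51810565e-01]), 'contact_force': array([ 0.38565193, -0.67410713,  0.21703669]), 'moment': array([ 0.04119556, -0.03713754, -0.04778643]), 'finger_force': 0.0, 'grip_width': 91.72122806695668}
```

View pics/scene0.png

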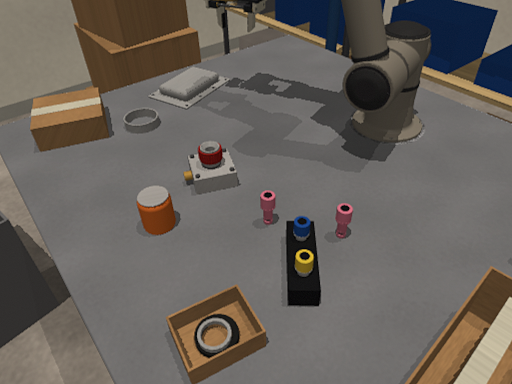

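View pics/top0.png

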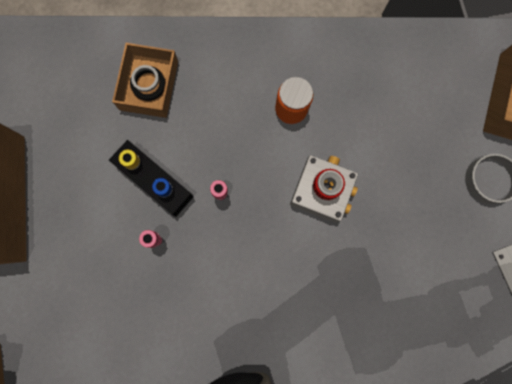

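Blue cap at top (162,187) and scene (302,228). Yellow is at top (129,159). The red coupler is at top (329,183) and scene (210,150). The pinks stand free at top (220,189) and (148,239).

```bash
cat > h.py <<'E'
import cv2,numpy as np
def ray(c,uv):
    d=c["R"].T@np.linalg.solve(c["K"],[uv[0],uv[1],1.]); return -c["R"].T@c["t"],d
def onplane(c,uv,z):
    o,d=ray(c,uv); return o+d*(z-o[2])/d[2]
def tri(c1,u1,c2,u2):
    o1,d1=ray(c1,u1);o2,d2=ray(c2,u2)
    s=np.linalg.lstsq(np.c_[d1,-d2],o2-o1,rcond=None)[0]
    a,b=o1+s[0]*d1,o2+s[1]*d2
    return (a+b)/2,np.linalg.norm(a-b)
H={"blue":(105,125),"yellow":(22,32),"red":(0,4)}
def blobs(img,col,amin=20):
    h=cv2.cvtColor(img,cv2.COLOR_RGB2HSV); lo,hi=H[col]
    m=cv2.inRange(h,(lo,150,50),(hi,255,255))
    if col=="red": m|=cv2.inRange(h,(175,150,50),(180,255,255))
    out=[]
    for k in cv2.findContours(m,cv2.RETR_EXTERNAL,cv2.CHAIN_APPROX_NONE)[0]:
        if cv2.contourArea(k)>amin:
            (c,r)=cv2.minEnclosingCircle(k); M=cv2.moments(cv2.convexHull(k)); 
            out.append((round(M["m10"]/M["m00"],1),round(M["m01"]/M["m00"],1),round(r,1),cv2.boundingRect(k)))
    return out
E
python3 - <<'E'
from h import *
S=np.load("scene.npz");T=np.load("top.npz")
S={k:S[k] for k in S};T={k:T[k] for k in T}
P={}
for c in H:
    s=blobs(S["color"],c);t=blobs(T["color"],c); print(c,"S",s,"T",t)
    for a in s:
        for b in t:
            X,e=tri(S,a[:2],T,b[:2])
            if e<15: print("  ",X.round(),round(e,1),a[:2],b[:2])
E
```

```text
blue S [(301.6, 225.9, 10.2, (294, 216, 17, 21)), (496.3, 71.8, 28.1, (474, 45, 38, 52)), (443.8, 31.1, 52.9, (391, 0, 106, 74)), (314.0, 19.7, 40.1, (275, 0, 70, 51))] T [(160.7, 186.3, 9.2, (152, 178, 19, 18))]
   [570. 217.  84.] 1.0 (301.6, 225.9) (160.7, 186.3)
   [499. 136. 459.] 9.8 (314.0, 19.7) (160.7, 186.3)
yellow S [(303.8, 260.1, 11.8, (295, 249, 19, 24))] T [(128.1, 158.5, 10.8, (118, 149, 22, 20))]
   [628. 284.  84.] 0.6 (303.8, 260.1) (128.1, 158.5)
red S [(209.9, 153.9, 12.6, (198, 145, 24, 20))] T [(326.8, 185.8, 15.1, (314, 170, 30, 30))]
   [ 574. -118.   81.] 3.1 (209.9, 153.9) (326.8, 185.8)
```

```bash
python3 -m creep '[{"hand":1,"spin":-7.7},{"hand":1,"spin":-7.7},{"hand":1,"spin":-7.7},{"hand":1,"tx":0.06,"ty":0.0036},{"hand":1,"tx":0.06,"ty":0.0036}]'; python3 -m creep '[{"hand":1,"tx":0.06,"ty":0.0036},{"hand":1,"tx":0.06,"ty":0.0036},{"hand":1,"tx":0.06,"ty":0.0036},{"hand":1,"tx":0.06,"ty":0.0036},{"hand":1,"tx":0.06,"ty":0.0036}]';  python3 -m creep '[{"hand":1,"tx":0.06,"ty":0.0036},{"hand":1},{"hand":1}]'
cat > look.py <<'E'
import sys,pickle
from h import *
from plant import cams,get_obs
n,cam=sys.argv[1:3]
c=cams.capture(cam);pickle.dump(c,open(n+".pkl","wb"));cv2.imwrite(f"pics/{n}.png",c["color"][...,::-1])
o=get_obs();print(o["time"],o["tool_pos"].round(1),o["tcp_rot"].round(4),o["contact_force"].round(1),o["grip_width"],(-c["R"].T@c["t"]).round())
E
python3 look.py w1 wrist
```

```text
0.15 [ 229.2 -472.   240.2] [-3.1405e+00 -2.0000e-04  4.5180e-01] [-0.8 -0.2  0.1] 91.82271681825948 [ 302. -436.  383.]invalid input at $[0]: expected keys hand, tx, ty, tz, spin
invalid input at $[0]: expected keys hand, tx, ty, tz, spin
invalid input at $[0]: expected keys hand, tx, ty, tz, spin
```

View pics/w1.png

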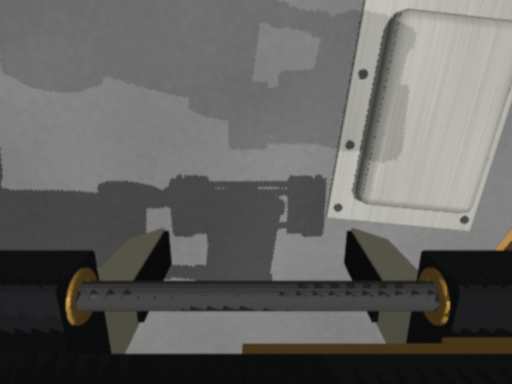

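The view is still from the start, because the rows need every key. The camera sits about 82 mm ahead along tool x, with the fingers in the lower third (rows 230-350).

```bash
python3 -m creep '[{"hand":1,"tx":0,"ty":0,"tz":0,"spin":-7.7},{"hand":1,"tx":0,"ty":0,"tz":0,"spin":-7.7},{"hand":1,"tx":0,"ty":0,"tz":0,"spin":-7.7},{"hand":1,"tx":0.06,"ty":0.004,"tz":0,"spin":0},{"hand":1,"tx":0.06,"ty":0.004,"tz":0,"spin":0}]'; python3 -m creep '[{"hand":1,"tx":0.06,"ty":0.004,"tz":0,"spin":0},{"hand":1,"tx":0.06,"ty":0.004,"tz":0,"spin":0},{"hand":1,"tx":0.06,"ty":0.004,"tz":0,"spin":0},{"hand":1,"tx":0.06,"ty":0.004,"tz":0,"spin":0},{"hand":1,"tx":0.06,"ty":0.004,"tz":0,"spin":0}]';  python3 -m creep '[{"hand":1,"tx":0,"ty":0,"tz":0,"spin":0},{"hand":1,"tx":0,"ty":0,"tz":0,"spin":0}]'
python3 look.py w2 wrist
```

```text
time: 0.78
tool_pos: [314.5, -386.2, 240.3]
tcp_rot: [-3.141, -0.0, 0.853]
contact_force: [1.6, -0.8, -0.6]
grip_width: 91.9
finger_force: 0.0
time: 1.4
tool_pos: [527.1, -172.2, 240.6]
tcp_rot: [-3.142, 0.0, 0.855]
contact_force: [0.7, -1.0, 0.7]
grip_width: 91.7
finger_force: 0.0
time: 1.65
tool_pos: [525.6, -173.8, 240.3]
tcp_rot: [-3.141, 0.001, 0.856]
contact_force: [-0.2, -0.9, -0.2]
grip_width: 91.7
finger_force: 0.0
1.7 [ 525.3 -174.4  240.5] [-3.141e+00  7.000e-04  8.544e-01] [-0.5 -0.5  0.1] 91.38171027321098 [ 579. -111.  383.]
```

View pics/w2.png

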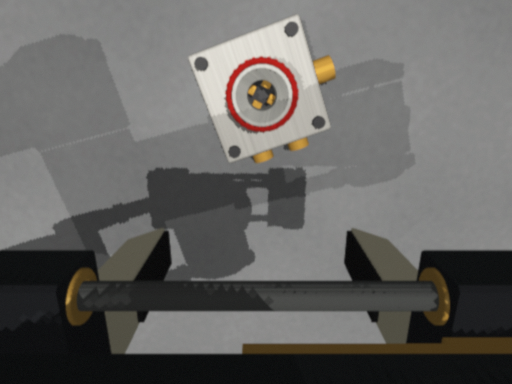

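The coupler is at about (262,94): a red ring around the steel mouth, clear of the fingers.

```bash
cat >> h.py <<'E'
def outer(c,col,z,box=None):
    """ellipse fit to outer outline of biggest colour blob -> centre, diameters on plane z"""
    h=cv2.cvtColor(c["color"],cv2.COLOR_RGB2HSV); lo,hi=H[col]
    m=cv2.inRange(h,(lo,120,40),(hi,255,255))
    if col=="red": m|=cv2.inRange(h,(172,120,40),(180,255,255))
    k=max(cv2.findContours(m,cv2.RETR_EXTERNAL,cv2.CHAIN_APPROX_NONE)[0],key=cv2.contourArea)
    P=np.array([onplane(c,p,z)[:2] for p in k[:,0,:].astype(float)],np.float32)
    (x,y),d,_=cv2.fitEllipse(P); return np.array([x,y]).round(1),np.round(d,1),cv2.boundingRect(k)
def tool(d,yaw):
    return d[0]*np.cos(yaw)+d[1]*np.sin(yaw), d[0]*np.sin(yaw)-d[1]*np.cos(yaw)
E
python3 - <<'E'
from h import *; import pickle
c=pickle.load(open("w2.pkl","rb"))
print("coupler",outer(c,"red",99))
print("axis",c["R"][2].round(3))
S=np.load("scene.npz");T=np.load("top.npz");T={k:T[k] for k in T}
print("top", outer(T,"red",99), "blue",outer(T,"blue",95),outer(T,"blue",86))
p=np.array([525.3,-174.4]); print(tool(np.array([570,217])-p,.855))
E
```

```text
coupler (array([ 573.1, -121.8]), array([57.7, 58.4]), (226, 57, 72, 75))
axis [-0.202 -0.231 -0.952]
top (array([ 574.5, -118.2]), array([55. , 60.2]), (313, 169, 32, 31)) blue (array([568.3, 213. ]), array([34.4, 40.2]), (152, 177, 20, 20)) (array([569.9, 215. ]), array([34.8, 40.7]), (152, 177, 20, 20))
(np.float64(324.6720239604014), np.float64(-223.11460476055015))
```

```bash
python3 -m creep '[{"hand":1,"tx":0.042,"ty":-0.037,"tz":0,"spin":0},{"hand":1,"tx":0.042,"ty":-0.037,"tz":0,"spin":0},{"hand":1,"tx":0.042,"ty":-0.037,"tz":0,"spin":0},{"hand":1,"tx":0.042,"ty":-0.037,"tz":0,"spin":0},{"hand":1,"tx":0.042,"ty":-0.037,"tz":0,"spin":0}]';python3 -m creep '[{"hand":1,"tx":0.042,"ty":-0.038,"tz":0,"spin":0},{"hand":1,"tx":0,"ty":0,"tz":0,"spin":0},{"hand":1,"tx":0,"ty":0,"tz":0,"spin":0}]' >/dev/null
python3 look.py w3 wrist
python3 - <<'E'
from h import *; import pickle
c=pickle.load(open("w3.pkl","rb"))
for z in (86,90,94): print(z,outer(c,"blue",z),outer(c,"yellow",z))
E
```

```text
time: 2.33
tool_pos: [523.9, 106.0, 241.0]
tcp_rot: [3.141, -0.0, 0.852]
contact_force: [0.3, -0.3, -0.3]
grip_width: 91.6
finger_force: 0.0
2.75 [523.2 160.8 240.7] [3.1412e+00 6.0000e-04 8.5280e-01] [-0.2  0.2 -0.1] 91.46661029623321 [576. 224. 384.]
86 (array([567.1, 213.1]), array([34.6, 34.9]), (237, 76, 42, 43)) (array([613.2, 269.2]), array([ 4.6, 22.3]), (242, 0, 28, 7))
90 (array([567.2, 213.2]), array([34.2, 34.4]), (237, 76, 42, 43)) (array([612.7, 268.6]), array([ 4.6, 22. ]), (242, 0, 28, 7))
94 (array([567.3, 213.4]), array([33.7, 33.9]), (237, 76, 42, 43)) (array([612.2, 268. ]), array([ 4.5, 21.7]), (242, 0, 28, 7))
```

View pics/w3.png

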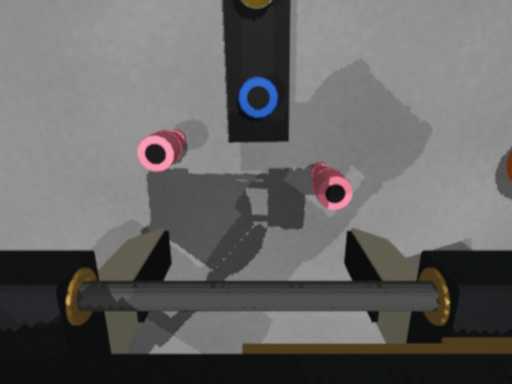

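The blue cap is at (258,97) in the near end of the rack, with yellow beyond it at the top edge. The pinks at (155,153) and (334,192) are clear of the fingers' descent.

```bash
python3 - <<'E'
from h import *
S=np.load("scene.npz")
for z in (69,74,79,84):
    q=S["K"]@(S["R"]@np.array([567.5,214,z])+S["t"]); print(z,(q[:2]/q[2]).round(1))
q=S["K"]@(S["R"]@np.array([573.1,-121.8,83])+S["t"]);print((q[:2]/q[2]).round(1))
print(tool(np.array([567.2,213.2])-np.array([523.2,160.8]),.8528))
E
```

```text
69 [301.2 229.7]
74 [301.3 228. ]
79 [301.4 226.3]
84 [301.6 224.6]
[210.  152.7]
(np.float64(68.41035847123226), np.float64(-1.335235498891059))
```

```bash
python3 -m creep '[{"hand":1,"tx":0.034,"ty":-0.0007,"tz":0,"spin":0},{"hand":1,"tx":0.0345,"ty":-0.0007,"tz":0,"spin":0},{"hand":1,"tx":0,"ty":0,"tz":0.05,"spin":0},{"hand":1,"tx":0,"ty":0,"tz":0.05,"spin":0},{"hand":1,"tx":0,"ty":0,"tz":0,"spin":0}]'; python3 -m creep '[{"hand":1,"tx":0,"ty":0,"tz":0.04,"spin":0},{"hand":1,"tx":0,"ty":0,"tz":0.027,"spin":0},{"hand":1,"tx":0,"ty":0,"tz":0,"spin":0},{"hand":1,"tx":0,"ty":0,"tz":0,"spin":0}]'
```

```text
time: 3.38
tool_pos: [565.1, 212.7, 137.2]
tcp_rot: [-3.137, 0.007, 0.852]
contact_force: [0.5, 0.3, 0.6]
grip_width: 91.9
finger_force: 0.0
time: 3.88
tool_pos: [568.7, 215.0, 76.3]
tcp_rot: [3.139, -0.003, 0.854]
contact_force: [0.5, 0.0, 0.2]
grip_width: 91.9
finger_force: 0.0
```

```bash
python3 -m creep '[{"hand":0,"tx":-0.001,"ty":0,"tz":0.001,"spin":0},{"hand":0,"tx":0,"ty":0,"tz":0,"spin":0},{"hand":0,"tx":0,"ty":0,"tz":0,"spin":0},{"hand":0,"tx":0,"ty":0,"tz":0,"spin":0},{"hand":0,"tx":0,"ty":0,"tz":0,"spin":0}]'; python3 -m creep '[{"hand":0,"tx":0,"ty":0,"tz":0,"spin":0},{"hand":0,"tx":0,"ty":0,"tz":0,"spin":0},{"hand":0,"tx":0,"ty":0,"tz":0,"spin":0},{"hand":0,"tx":0,"ty":0,"tz":0,"spin":0},{"hand":0,"tx":0,"ty":0,"tz":0,"spin":0}]'
```

```text
time: 4.5
tool_pos: [566.3, 214.6, 72.7]
tcp_rot: [3.142, 0.0, 0.855]
contact_force: [-0.2, -0.5, 0.8]
grip_width: 46.3
finger_force: 0.0
time: 5.12
tool_pos: [566.3, 214.5, 72.6]
tcp_rot: [3.142, 0.0, 0.855]
contact_force: [-1.1, 0.2, -0.7]
grip_width: 33.7
finger_force: 30.0
```

```bash
python3 -m creep '[{"hand":0,"tx":0,"ty":0,"tz":-0.03,"spin":0},{"hand":0,"tx":0,"ty":0,"tz":-0.05,"spin":0},{"hand":0,"tx":0,"ty":0,"tz":-0.05,"spin":0},{"hand":0,"tx":0,"ty":0,"tz":0,"spin":0},{"hand":0,"tx":0,"ty":0,"tz":0,"spin":0}]'; python3 look.py s2 scene
python3 -c "
import cv2;a=cv2.imread('pics/s2.png')[100:320,150:400];cv2.imwrite('pics/s2c.png',cv2.resize(a,None,fx=2.5,fy=2.5,interpolation=2))"
```

```text
time: 5.75
tool_pos: [565.6, 214.4, 201.7]
tcp_rot: [-3.141, 0.002, 0.855]
contact_force: [-0.8, -0.3, -2.7]
grip_width: 33.6
finger_force: 30.0
5.8 [565.3 214.3 200.9] [-3.1397e+00  2.9000e-03  8.5500e-01] [-0.9 -0.1 -1.9] 33.71541681492456 [981. 615. 675.]
```

View pics/s2c.png

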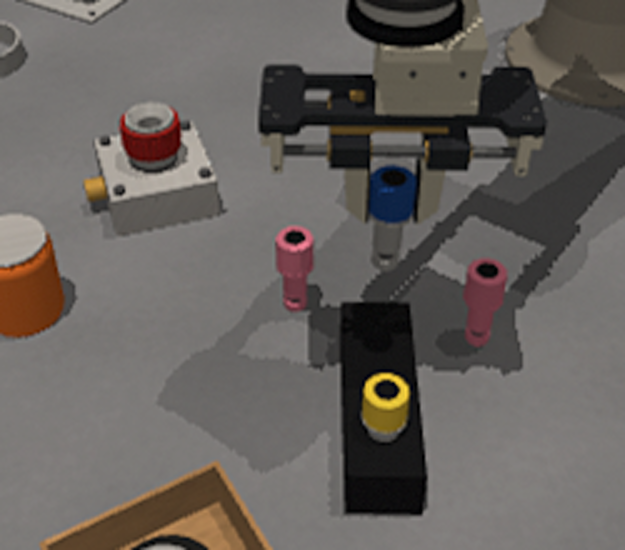

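The blue sensor hangs upright between the fingers, nose tip at about (385,265) in the crop, scene pixel (304,206). Yellow is still standing in the rack.

```bash
python3 - <<'E'
from h import *
S=np.load("scene.npz")
for z in (130,137,144):
    q=S["K"]@(S["R"]@np.array([565.5,214.3,z])+S["t"]); print(z,(q[:2]/q[2]).round(1))
E
python3 -m creep '[{"hand":0,"tx":-0.0415,"ty":0.0376,"tz":0,"spin":0},{"hand":0,"tx":-0.0415,"ty":0.0376,"tz":0,"spin":0},{"hand":0,"tx":-0.0415,"ty":0.0376,"tz":0,"spin":0},{"hand":0,"tx":-0.0415,"ty":0.0376,"tz":0,"spin":0},{"hand":0,"tx":-0.0415,"ty":0.0376,"tz":0,"spin":0}]'; python3 -m creep '[{"hand":0,"tx":-0.0415,"ty":0.0376,"tz":0,"spin":0},{"hand":0,"tx":0,"ty":0,"tz":0,"spin":0},{"hand":0,"tx":0,"ty":0,"tz":0,"spin":0},{"hand":0,"tx":0,"ty":0,"tz":0,"spin":0}]'
```

```text
130 [303.5 208. ]
137 [303.7 205.4]
144 [303.9 202.8]
time: 6.42
tool_pos: [571.0, -67.0, 200.7]
tcp_rot: [-3.138, 0.002, 0.855]
contact_force: [-0.1, 0.4, -2.6]
grip_width: 33.5
finger_force: 30.0
time: 6.92
tool_pos: [572.9, -119.9, 202.0]
tcp_rot: [-3.14, 0.0, 0.857]
contact_force: [0.4, -0.0, -2.1]
grip_width: 33.4
finger_force: 30.0
```

```bash
python3 -m creep '[{"hand":0,"tx":-0.0014,"ty":0.0012,"tz":0.015,"spin":0},{"hand":0,"tx":0,"ty":0,"tz":0.015,"spin":0},{"hand":0,"tx":0,"ty":0,"tz":0.014,"spin":0},{"hand":0,"tx":0,"ty":0,"tz":0,"spin":0},{"hand":0,"tx":0,"ty":0,"tz":0,"spin":0}]'; python3 look.py s3 scene
python3 -c "
import cv2;a=cv2.imread('pics/s3.png')[80:240,120:320];cv2.imwrite('pics/s3c.png',cv2.resize(a,None,fx=3,fy=3,interpolation=2))"
```

```text
time: 7.55
tool_pos: [573.3, -123.3, 158.9]
tcp_rot: [3.141, -0.0, 0.855]
contact_force: [-0.1, 0.1, -1.9]
grip_width: 33.4
finger_force: 30.0
7.6 [ 573.5 -123.4  159.2] [ 3.1406e+00 -3.0000e-04  8.5490e-01] [ 0.9  0.3 -1.9] 33.37119027502906 [981. 615. 675.]
```

View pics/s3c.png

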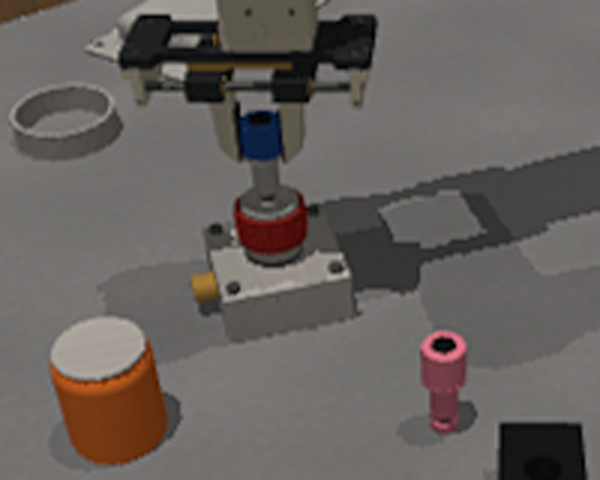

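The nose tip is entering the mouth at crop (266,190), and the coupler centre is at about crop x = 270. I'll check the lateral offset in numbers.

```bash
python3 - <<'E'
from h import *; import pickle
c=pickle.load(open("s3.pkl","rb"))
print([b for b in blobs(c["color"],"blue",40)][-4:],blobs(c["color"],"red"))
for p in ((573.1,-121.8,83),(573.4,-123.4,164),(573.1,-121.8,164)):
    q=c["K"]@(c["R"]@np.array(p)+c["t"]);print((q[:2]/q[2]).round(1))
b=[b for b in blobs(c["color"],"blue",40) if abs(b[0]-207)<8 and b[1]>100][0]
print(onplane(c,b[:2],164))
E
```

```text
[(472.1, 27.8, 32.9, (451, 0, 46, 62)), (379.9, 14.4, 15.5, (376, 0, 9, 31)), (360.4, 19.9, 23.0, (351, 0, 20, 43)), (314.9, 19.5, 40.3, (275, 0, 73, 51))] [(210.0, 154.1, 12.5, (198, 145, 24, 19))]
[210.  152.7]
[206.2 125.3]
[206.7 125.5]
[ 572.24706723 -125.35252092  164.        ]
```

```bash
python3 -m creep '[{"hand":0,"tx":0.0013,"ty":-0.001,"tz":0.006,"spin":0},{"hand":0,"tx":0,"ty":0,"tz":0.006,"spin":0},{"hand":0,"tx":0,"ty":0,"tz":0.005,"spin":0},{"hand":0,"tx":0,"ty":0,"tz":0,"spin":0}]'; python3 -m creep '[{"hand":0,"tx":0,"ty":0,"tz":0.003,"spin":0},{"hand":0,"tx":0,"ty":0,"tz":0,"spin":0}]'
```

```text
time: 8.1
tool_pos: [573.3, -121.9, 141.2]
tcp_rot: [3.141, 0.0, 0.855]
contact_force: [0.9, -2.6, -3.6]
grip_width: 33.4
finger_force: 30.0
time: 8.35
tool_pos: [573.3, -121.8, 138.6]
tcp_rot: [3.141, 0.0, 0.855]
contact_force: [0.5, -2.9, -4.3]
grip_width: 33.5
finger_force: 30.0
```

```bash
python3 -m creep '[{"hand":0,"tx":0,"ty":0,"tz":0.001,"spin":0},{"hand":0,"tx":0,"ty":0,"tz":0,"spin":0}]'; python3 -m creep '[{"hand":0,"tx":0,"ty":0,"tz":0.001,"spin":0},{"hand":0,"tx":0,"ty":0,"tz":0,"spin":0}]'
```

```text
time: 8.6
tool_pos: [573.4, -121.8, 138.1]
tcp_rot: [3.141, -0.0, 0.855]
contact_force: [0.4, -3.7, 1.0]
grip_width: 33.8
finger_force: 30.0
time: 8.85
tool_pos: [573.6, -121.8, 138.0]
tcp_rot: [3.14, -0.0, 0.855]
contact_force: [-1.1, -2.8, 7.7]
grip_width: 33.7
finger_force: 30.0
```

```bash
python3 -m creep '[{"hand":1,"tx":0,"ty":0,"tz":0,"spin":0},{"hand":1,"tx":0,"ty":0,"tz":0,"spin":0},{"hand":1,"tx":0,"ty":0,"tz":0,"spin":0},{"hand":1,"tx":0,"ty":0,"tz":0,"spin":0},{"hand":1,"tx":0,"ty":0,"tz":0,"spin":0}]'; python3 look.py w4 wrist;python3 look.py s4 scene
python3 - <<'E'
from h import *; import pickle
c=pickle.load(open("w3.pkl","rb")); p=np.array([523.2,160.8,240.7]);yaw=.8528
A=np.array([[np.cos(yaw),np.sin(yaw),0],[np.sin(yaw),-np.cos(yaw),0],[0,0,-1]])
for uv in ((258,283),(258,310),(258,345),(258,355),(168,232),(348,232),(80,296),(440,296)):
    o,d=ray(c,uv);o=A@(o-p);d=A@d
    print(uv,o.round(),"x=0:",(o+d*(-o[0]/d[0])).round(),"x=20:",(o+d*((20-o[0])/d[0])).round(),"x=37:",(o+d*((37-o[0])/d[0])).round())
c=pickle.load(open("s4.pkl","rb"))
print([b for b in blobs(c["color"],"blue",40) if abs(b[0]-207)<15],blobs(c["color"],"red"))
for q in ((573.1,-121.8,142.5),):
    q=c["K"]@(c["R"]@np.array(q)+c["t"]);print((q[:2]/q[2]).round(1))
a=cv2.imread('pics/s4.png')[60:240,120:320];b=cv2.imread('pics/w4.png')
cv2.imwrite('pics/m4.png',np.vstack([cv2.resize(a,(400,360),interpolation=2),cv2.resize(b,(400,225+15))]))
E
```

```text
time: 9.48
tool_pos: [573.2, -121.5, 136.6]
tcp_rot: [-3.141, 0.0, 0.855]
contact_force: [0.4, 0.1, -0.0]
grip_width: 78.8
finger_force: 0.0
9.525 [ 573.2 -121.5  136.6] [-3.1414e+00  1.0000e-04  8.5500e-01] [-0.5  0.5 -0.1] 82.79231685852714 [626. -58. 280.]
9.575 [ 573.2 -121.6  136.7] [-3.1415e+00  1.0000e-04  8.5500e-01] [ 0.6 -1.  -0.6] 86.88399007729925 [981. 615. 675.]
(258, 283) [  83.   -2. -143.] x=0: [  0.  -2. -19.] x=20: [ 20.  -2. -49.] x=37: [ 37.  -2. -75.]
(258, 310) [  83.   -2. -143.] x=0: [  0.  -2. -37.] x=20: [ 20.  -2. -63.] x=37: [ 37.  -2. -85.]
(258, 345) [  83.   -2. -143.] x=0: [  0.  -2. -55.] x=20: [ 20.  -2. -76.] x=37: [ 37.  -2. -94.]
(258, 355) [  83.   -2. -143.] x=0: [  0.  -2. -59.] x=20: [ 20.  -2. -79.] x=37: [ 37.  -2. -97.]
(168, 232) [  83.   -2. -143.] x=0: [  0. -53.  31.] x=20: [ 20. -41. -11.] x=37: [ 37. -30. -47.]
(348, 232) [  83.   -2. -143.] x=0: [ 0. 50. 31.] x=20: [ 20.  37. -11.] x=37: [ 37.  27. -47.]
(80, 296) [  83.   -2. -143.] x=0: [  0. -73. -28.] x=20: [ 20. -56. -56.] x=37: [ 37. -41. -80.]
(440, 296) [  83.   -2. -143.] x=0: [  0.  71. -29.] x=20: [ 20.  54. -56.] x=37: [ 37.  39. -80.]
[(207.6, 132.4, 8.2, (201, 125, 14, 16))] [(210.0, 154.0, 12.6, (199, 145, 23, 20))]
[207.6 133. ]
```

View pics/m4.png

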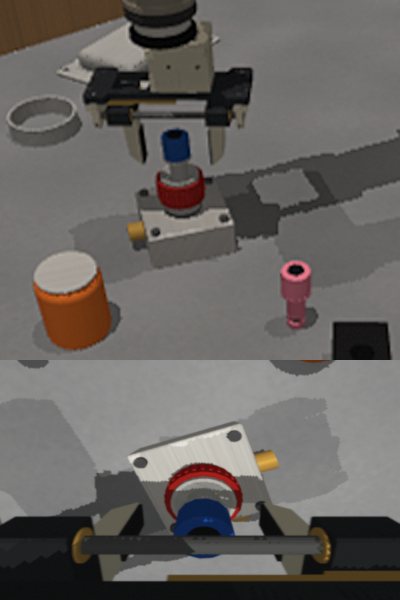

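The sensor stands by itself, upright in the mouth, with the cap at (175,145) in the upper view and both fingers clear. Next is a guarded descent over it towards the sleeve.

```bash
python3 -m creep '[{"hand":1,"tx":0,"ty":0,"tz":0.01,"spin":0},{"hand":1,"tx":0,"ty":0,"tz":0.01,"spin":0},{"hand":1,"tx":0,"ty":0,"tz":0.006,"spin":0},{"hand":1,"tx":0,"ty":0,"tz":0,"spin":0},{"hand":1,"tx":0,"ty":0,"tz":0,"spin":0}]'; python3 -m creep '[{"hand":1,"tx":0,"ty":0,"tz":0.002,"spin":0},{"hand":1,"tx":0,"ty":0,"tz":0,"spin":0}]' | grep -E 'pos|force'; python3 look.py s5 scene
python3 -c "
import cv2;a=cv2.imread('pics/s5.png')[60:210,120:300];cv2.imwrite('pics/s5c.png',cv2.resize(a,None,fx=4,fy=4,interpolation=2))"
```

```text
time: 10.2
tool_pos: [573.4, -121.7, 110.9]
tcp_rot: [3.141, -0.0, 0.855]
contact_force: [0.8, -0.1, -0.1]
grip_width: 91.7
finger_force: 0.0
tool_pos: [573.2, -121.6, 108.7]
contact_force: [-0.5, -0.2, -0.0]
finger_force: 0.0
10.5 [ 573.2 -121.6  108.8] [3.1414 0.     0.8549] [ 1.3  0.6 -0.5] 91.80724657750108 [981. 615. 675.]
```

View pics/s5c.png

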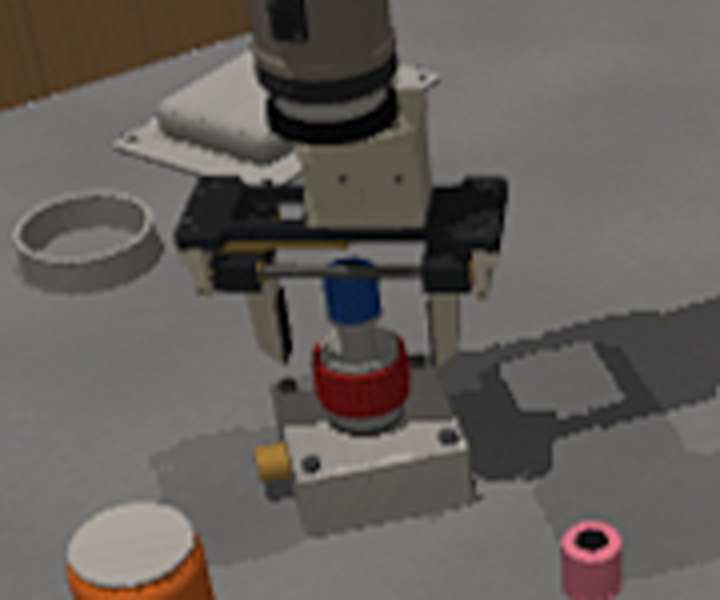

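The cap top at crop (352,260) is already behind the front guide rod, and there's open space up to the plate at row 235. So the body is hollow there. I'll continue in small guarded steps.

```bash
for i in 1; do python3 -m creep '[{"hand":1,"tx":0,"ty":0,"tz":0.002,"spin":0},{"hand":1,"tx":0,"ty":0,"tz":0.002,"spin":0},{"hand":1,"tx":0,"ty":0,"tz":0,"spin":0}]' | grep -E 'pos|force';done
```

```text
tool_pos: [573.1, -121.5, 104.5]
contact_force: [0.5, 0.2, -0.1]
finger_force: 0.0
```

```bash
python3 -m creep '[{"hand":1,"tx":0,"ty":0,"tz":0.002,"spin":0},{"hand":1,"tx":0,"ty":0,"tz":0.002,"spin":0},{"hand":1,"tx":0,"ty":0,"tz":0,"spin":0}]' | grep -E 'pos|force'
```

```text
tool_pos: [573.1, -121.6, 100.5]
contact_force: [-0.2, 0.4, 0.6]
finger_force: 0.0
```

```bash
python3 -m creep '[{"hand":1,"tx":0,"ty":0,"tz":0.002,"spin":0},{"hand":1,"tx":0,"ty":0,"tz":0.002,"spin":0},{"hand":1,"tx":0,"ty":0,"tz":0,"spin":0}]' | grep -E 'pos|force'
```

```text
tool_pos: [573.1, -121.5, 96.5]
contact_force: [0.8, -0.8, 0.1]
finger_force: 0.0
```

```bash
python3 -m creep '[{"hand":1,"tx":0,"ty":0,"tz":0.002,"spin":0},{"hand":1,"tx":0,"ty":0,"tz":0.002,"spin":0},{"hand":1,"tx":0,"ty":0,"tz":0.0015,"spin":0},{"hand":1,"tx":0,"ty":0,"tz":0,"spin":0}]' | grep -E 'pos|force'; python3 -m creep '[{"hand":0,"tx":0,"ty":0,"tz":0,"spin":0},{"hand":0,"tx":0,"ty":0,"tz":0,"spin":0},{"hand":0,"tx":0,"ty":0,"tz":0,"spin":0},{"hand":0,"tx":0,"ty":0,"tz":0,"spin":0},{"hand":0,"tx":0,"ty":0,"tz":0,"spin":0}]'
```

```text
tool_pos: [573.1, -121.6, 91.1]
contact_force: [-0.1, -0.5, 0.2]
finger_force: 0.0
time: 12.75
tool_pos: [574.3, -122.5, 91.4]
tcp_rot: [3.139, -0.001, 0.855]
contact_force: [4.9, -3.3, -3.0]
grip_width: 60.0
finger_force: 30.0
```

Gripped at 60.0 mm, which matches the sleeve. Now I'll pull down.

```bash
python3 -m creep '[{"hand":0,"tx":0,"ty":0.0012,"tz":0.003,"spin":0},{"hand":0,"tx":0,"ty":0,"tz":0.003,"spin":0},{"hand":0,"tx":0,"ty":0,"tz":0.003,"spin":0},{"hand":0,"tx":0,"ty":0,"tz":0.003,"spin":0},{"hand":0,"tx":0,"ty":0,"tz":0,"spin":0}]'; python3 -m creep '[{"hand":0,"tx":0,"ty":0,"tz":0.0015,"spin":0},{"hand":0,"tx":0,"ty":0,"tz":0,"spin":0},{"hand":0,"tx":0,"ty":0,"tz":0,"spin":0}]'; python3 look.py s6 scene
python3 - <<'E'
from h import *; import pickle
c=pickle.load(open("s6.pkl","rb"))
print([b for b in blobs(c["color"],"blue",10) if abs(b[0]-207)<15],blobs(c["color"],"red",10))
for z in (142.5,124):
    q=c["K"]@(c["R"]@np.array((573.1,-121.8,z))+c["t"]);print(z,(q[:2]/q[2]).round(1))
E
```

```text
time: 13.38
tool_pos: [574.4, -122.6, 80.1]
tcp_rot: [3.141, -0.0, 0.855]
contact_force: [-1.4, -0.4, 9.1]
grip_width: 60.2
finger_force: 30.0
time: 13.75
tool_pos: [574.4, -122.5, 78.9]
tcp_rot: [3.14, -0.0, 0.855]
contact_force: [-1.0, -1.3, 9.5]
grip_width: 59.8
finger_force: 30.0
13.8 [ 574.4 -122.6   78.9] [ 3.1404e+00 -3.0000e-04  8.5490e-01] [-1.6 -1.2  8.8] 59.963337905062474 [981. 615. 675.]
[(208.7, 142.9, 6.1, (203, 140, 13, 7))] [(210.2, 158.2, 12.5, (199, 149, 23, 20))]
142.5 [207.6 133. ]
124 [208.4 139.3]
```

The cap's lower edge fell 6 px, about 18 mm, so the sensor has dropped home. I'll ride the sleeve back up, then release.

```bash
python3 -m creep '[{"hand":0,"tx":0,"ty":0,"tz":-0.004,"spin":0},{"hand":0,"tx":0,"ty":0,"tz":-0.004,"spin":0},{"hand":0,"tx":0,"ty":0,"tz":-0.004,"spin":0},{"hand":0,"tx":0,"ty":0,"tz":0,"spin":0},{"hand":0,"tx":0,"ty":0,"tz":0,"spin":0}]'; python3 -m creep '[{"hand":1,"tx":0,"ty":0,"tz":0,"spin":0},{"hand":1,"tx":0,"ty":0,"tz":0,"spin":0},{"hand":1,"tx":0,"ty":0,"tz":0,"spin":0},{"hand":1,"tx":0,"ty":0,"tz":0,"spin":0},{"hand":1,"tx":0,"ty":0,"tz":0,"spin":0}]'
```

```text
time: 14.42
tool_pos: [574.4, -122.6, 90.1]
tcp_rot: [3.141, -0.0, 0.855]
contact_force: [0.2, -0.1, 4.4]
grip_width: 59.8
finger_force: 30.0
time: 15.05
tool_pos: [574.1, -122.4, 89.6]
tcp_rot: [-3.142, 0.0, 0.855]
contact_force: [-0.1, 0.1, 0.3]
grip_width: 92.0
finger_force: 0.0
```

```bash
python3 -m creep '[{"hand":1,"tx":0,"ty":0,"tz":-0.02,"spin":0},{"hand":1,"tx":0,"ty":0,"tz":-0.03,"spin":0},{"hand":1,"tx":0,"ty":0,"tz":-0.04,"spin":0},{"hand":1,"tx":0,"ty":0,"tz":-0.05,"spin":0},{"hand":1,"tx":0,"ty":0,"tz":0,"spin":0}]' | grep -E 'pos|force'; python3 -m creep '[{"hand":1,"tx":0,"ty":0,"tz":0,"spin":0},{"hand":1,"tx":0,"ty":0,"tz":0,"spin":0},{"hand":1,"tx":0,"ty":0,"tz":0,"spin":0}]' | grep -E 'force'; python3 look.py s7 scene
python3 - <<'E'
from h import *; import pickle
c=pickle.load(open("s7.pkl","rb"))
print([b for b in blobs(c["color"],"blue",10) if abs(b[0]-207)<15],blobs(c["color"],"red",10),blobs(c["color"],"yellow",10))
a=cv2.imread('pics/s7.png')[60:310,120:340];cv2.imwrite('pics/s7c.png',cv2.resize(a,None,fx=2.4,fy=2.4,interpolation=2))
E
```

```text
tool_pos: [576.1, -123.0, 234.3]
contact_force: [0.3, -0.6, -0.3]
finger_force: 0.0
contact_force: [0.3, -0.9, -0.1]
finger_force: 0.0
16.1 [ 573.9 -122.3  228.8] [-3.140e+00  7.000e-04  8.549e-01] [ 1.2 -0.2 -0.1] 91.56036047453463 [981. 615. 675.]
[(208.4, 138.6, 8.1, (202, 131, 14, 16))] [(209.8, 154.0, 12.6, (198, 145, 24, 20))] [(303.8, 260.1, 11.8, (295, 249, 19, 24))]
```

View pics/s7c.png

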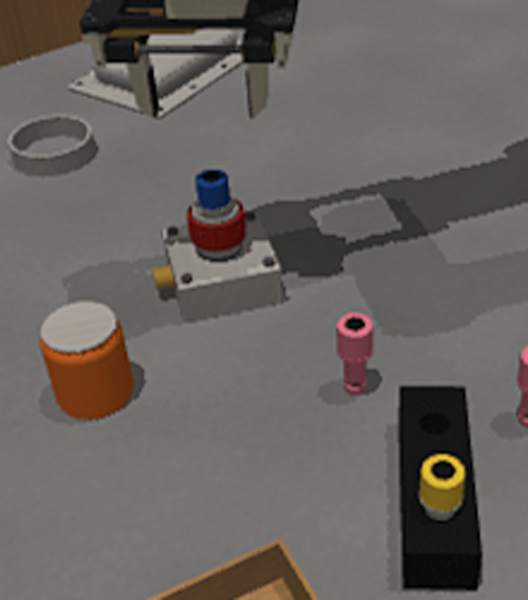

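The blue sensor is seated (cap at scene (208.4,138.6), as predicted for fully home). The sleeve is back at its starting pixel position (209.8,154.0), yellow hasn't moved, and the arm is clear.

```bash
python3 -c "
from plant import close_job;print(close_job())"
```

```text
the job is handed in; nothing more can be done
None
```

The blue sensor is fully seated in the coupler with the sleeve back up, and the yellow sensor still stands in its rack. I handed the job in after about 16 s of robot time; the hand-in returned no verdict.

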